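# Refit the grille of the drip tray

### The job

Put the steel grille back into the grey drip tray: hook its tongue under the tray's retaining lip and push it gently home against the stop, then swing the other end down and press it until it snaps under the spring catch and the grille lies level in its seat. Never force it, leave the other things standing where they are, and let go of the grille at the end.

Things in the scene. Friction and masses are not known exactly. Their poses are not given: they have to be found in the camera images.
- tray: Grey plastic drip tray fixed to the table, 238 x 140 x 20 high. Origin on the table, z up; x runs from the lip end (-x, nearer the robot) to the catch end; 4 mm walls with outer faces at x=-122 and 116, y=+-70. A dark steel seat frame inside stands shifted along x by d = -20..20 mm, NOT reported: feel or see it. Its slide is stiff (90 N): it does not move in use. All points are given for d=0.
- tray_ledge (a point): Fixed to the tray at (0, 0, 16) mm: height (z=16) of the ledges of the seat frame that carry the grille's underside. They run along both sides, across the catch end at x=60+d..76+d, and as a full-width shelf at the lip end, x=-93+d..-30+d (tray's frame). Side cheeks stand above them with inner faces at y=+-59, top z=26; the grille has 4 mm of play each side.
- tray_lip (a point): Fixed to the tray at (-93, 0, 27) mm. True place x=-93+d: upright stop wall, face towards +x, against which the tongue is pushed. The retaining lip reaches from it 11 mm out over the shelf (to x=-82+d), full width, underside z=27 (11 mm above the shelf), top z=31.
- tray_rib (a point): Fixed to the tray at (76, 0, 16) mm. True place x=76+d: face of the end rib that bounds the grille's far end, top z=28, open in the middle (y=+-22) where the spring catch stands. Catch housing behind it at x=82+d..91+d, y=+-20, top z=34.
- tray_nose (a point): Fixed to the tray at (70, 0, 28) mm. True place x=70+d: nose of the spring catch, 36 wide in y; above it the front slopes up and away to x=78+d, z=45. It yields to +x by up to 9 mm (4 N at rest, 500 N/m); about 4 to 10 N pressed down on the grille's far end take it past, then the catch springs back over the grille.
- grille: Loose steel slatted grille, about 0.32 kg. Origin under the centre of its frame (150 along x, 110 along y, 8 thick); z up. Handle: bar along y over the middle, 12 thick (x=-6..6), 80 long, z=24..42, on posts at y=+-34; grip it across its thickness. Starts flat on the table, tongue end roughly towards the robot. Seated: level, axes along the tray's, underside at z=16 in the tray.
- grille_tongue (a point): Middle of the tongue's lower outer edge: (-91, 0, 0) mm in the grille's frame, same axes. The tongue, 80 wide (y) and 5 thick (z=0..5), stands out 16 mm from the frame's -x end. With the grille tilted 0.2 to 0.3 rad, tongue end low, it goes in under the lip while the far end passes over the catch. Seated, it has 3 mm of play along x.
- grille_far_edge (a point): Middle of the lower edge of the end opposite the tongue, the one that snaps under the catch: (75, 0, 0) mm in the grille's frame; the frame bar there is 20 mm wide (x=55..75), top at z=8; same axes as the grille.
- salt_shaker: Bystander: glass salt shaker with metal top, 44 dia x 90 mm, standing between the tray and grille places. Origin at its underside.
- timer: Bystander: white kitchen timer, 58 dia x 42 mm, standing between the tray and grille places. Origin at its underside.
- jar_a: Bystander: square spice jar, 46x46x96 mm, on the table at the back. Origin at its underside.

How it is judged:
By the outcome, as a careful person would: the job done as asked, in the order asked, and still so for the second after the job is handed in, with the robot touching nothing.
It also fails if it takes over 45 s, if anything falls off the work surface, if the arm or the gripper's body presses on something with over 40 N, if the wrist force passes 120 N, or if a joint passes its speed limit or range.

### The arm

A 6-joint arm with a two-finger parallel gripper is mounted at the origin on a cart in front of the work surface, level with it; the furniture and walls round the work are solid. World frame = base frame: x ahead of the robot, y to its left, z up, the work surface at z = 0. Lengths are in m, angles in rad, forces in N, time in s.
With the tool pointing down it reaches from about 0.3 to 0.775 m from the base axis. Payload 14.6 kg.
Tool frame: the origin (TCP) lies at the very end of the fingers, on their centre line; the grasp point (between the pads) lies 19 mm behind it; z points along the fingers, y is the line along which they close (so a half turn about z gives the same grasp; the last joint's range is limited). The gripper opens to 94 mm and grips with 3 to 60 N. Pads are 16 mm wide; open, the fingers measure 119 mm over their backs; the gripper's body (75 mm by 177 mm) begins 78 mm behind the grasp point.
Start: joints at [1.079, 0.3, 1.521, -0, 1.321, -0.067], TCP at [0.227, 0.501, 0.205] pointing down, gripper open.
Joint ranges: [-3.03, 3.03], [-0.79, 2.21], [0.23, 2.52], [-1.04, 4.18], [0, 3.07], [-2.55, 2.55]. Speed limits (rad/s): [2.22, 2.22, 2.57, 3.14, 3.14, 3.14].

### API

Orientations are given as [roll, pitch, yaw] about the fixed x, y, z axes, in that order (R = Rz(yaw) Ry(pitch) Rx(roll)).
In Python, from station import ctrl gives the robot as it stands. The module is installed in compiled form; this text tells all that it offers.
- The arm moves only by the tool play_rows, never from a script. Its argument "commands" is a list of rows, each a list of 7 numbers: the shift along the tool's x, y, z in m, then the turn, a rotation vector about the tool's x, y, z in degrees, then the closure, from -1 (fully open) to 1 (shut). A call has 1 to 20 rows; each row shifts and turns the commanded pose from where the row before left it, along the tool's axes as they then stand; what a row does not reach is not made up. A row lasts 1/12 s, in which the tool goes at most 41.7 mm and 7.16 degrees, less where a joint would pass 70% of its speed; a pose out of reach is approached as far as the arm can. A call is refused whole if a number of a shift passes 0.0417 or a number of a turn 7.16, either way. A call with a gripper value outside its range is refused whole. The fingers move at their own pace and stop on an object; "force" is the grip in N (left out, the last holds). Time passes only in rows, so rows that do not move let the fingers close. It gives the time, the measured TCP pose, the force, the opening and the grip force at its end, in the units of the state.
- ctrl.get_obs(): the state, without advancing time (a new reading comes with each control period).
- ctrl.camera(name): name is "scene" or "top" or "wrist"; returns the picture (384x512x3 uint8, blue, green, red); there is no depth.
- ctrl.camera_model(name): a dict with "fx", "fy", "cx", "cy" (pixels), "rvec" (rotation vector, rad) and "tvec" (3), from world to camera coordinates, as OpenCV has them. Camera axes: x right, y down, z forward; pixel columns grow to the right and rows downward; lengths in m; the calibration is good to about 2 mm. A picture is of the moment at which its call begins: read the wrist's pose just before it. camera_model takes no time and is no camera call; for the wrist camera it gives the pose at the moment of the call.
- ctrl.hand_in(): hands the job in; it is judged then, once.
The state is a dict: "time_s": time; "qpos": joint angles; "joint_vel": joint speeds; "tau": joint torques, N m; "ee_pos": TCP position; "eef_rot": TCP orientation; "force": force on the tool from outside, world axes, zero at the start; "moment": the same for the moment, N m; "grip_width": finger opening in m; "grip_force": force on a finger pad.
Only numpy, scipy, OpenCV 4.12 (cv2) and the standard library are available. Lean on these libraries where they do the work, as an engineer would, in place of code of your own. Each camera call takes 0.05 s, during which the arm holds its last target. There are 200 camera calls.

## Working session

There is one attempt and no reset: what is moved stays moved. The work goes in short steps, Python scripts to look and compute and a tool call to move; the robot and the scene stay as the last step left them, time stands still between calls to the robot, and variables do not carry over. Pictures are saved under pics/ and viewed, at most 10 in all, crops included, and the job is handed in when it is done.

Besides the shell and the picture viewer there is one more tool, called after "Emit:" as name(argument=value, ...), one argument or row to a line, values as JSON. play_rows: Moves the arm, as the interface text tells. Its arguments: {"type":"object","properties":{"commands":{"type":"array","items":{"type":"array","items":{"type":"number"}}},"force":{"type":"number"}},"required":["commands"]}

```bash
mkdir -p pics
cat > h.py <<'E'
import numpy as np, cv2
from station import ctrl
from scipy.spatial.transform import Rotation as R
def cam(n):
    m=ctrl.camera_model(n); return m, ctrl.camera(n)
def ray(m,px,z):
    Rm=cv2.Rodrigues(np.array(m['rvec'],float))[0]; t=np.array(m['tvec'],float).ravel()
    c=-Rm.T@t; px=np.atleast_2d(px).astype(float)
    d=np.c_[(px[:,0]-m['cx'])/m['fx'],(px[:,1]-m['cy'])/m['fy'],np.ones(len(px))]@Rm
    return c+d*((z-c[2])/d[:,2])[:,None]
def proj(m,P):
    Rm=cv2.Rodrigues(np.array(m['rvec'],float))[0]; p=np.atleast_2d(P)@Rm.T+np.array(m['tvec']).ravel()
    return np.c_[m['fx']*p[:,0]/p[:,2]+m['cx'],m['fy']*p[:,1]/p[:,2]+m['cy']]
E
python3 - <<'E'
from h import *
import json
for n in('top','scene'):
    m,i=cam(n); cv2.imwrite(f'pics/{n}0.png',cv2.resize(i,(800,600),interpolation=cv2.INTER_CUBIC))
    np.save(f'{n}0.npy',i); Rm=cv2.Rodrigues(np.array(m['rvec']))[0]; print(n,m,-Rm.T@np.array(m['tvec']).ravel())
print(ctrl.get_obs())
E
```

```text
top {'fx': 374.5467073663386, 'fy': 374.5467073663386, 'cx': 260.197299104455, 'cy': 189.2912419555068, 'rvec': array([ 2.12678577, -2.14845033,  0.08484969]), 'tvec': array([-0.02003298,  0.56928599,  0.82257603])} [ 0.46409089 -0.06229835  0.8842272 ]
scene {'fx': 426.8763819397912, 'fy': 426.8763819397912, 'cx': 250.7063402049956, 'cy': 188.12401018525037, 'rvec': array([ 0.48626656, -2.46019528,  1.53446086]), 'tvec': array([0.53357236, 0.16578622, 0.69633711])} [0.28629027 0.71359242 0.45375504]
{'time_s': 0.1, 'qpos': array([ 1.07937394e+00,  3.00440118e-01,  1.52148745e+00,  1.56828092e-06,
        1.32071683e+00, -6.66006821e-02]), 'joint_vel': array([ 4.85212500e-04,  1.62277512e-04, -2.30350766e-03, -1.38326025e-03,
        1.93450659e-03, -4.84524470e-05]), 'tau': array([ 1.75564976e-03, -5.32648301e+01, -3.53274643e+01,  7.09791784e-02,
        2.36307346e-02, -1.20050831e-04]), 'ee_pos': array([0.22658199, 0.50090924, 0.20494294]), 'eef_rot': array([-3.14054334e+00, -7.15110737e-05,  2.71677052e+00]), 'force': array([ 0.81167248, -0.22877891, -0.4587544 ]), 'moment': array([-0.03958275, -0.02372576, -0.04323633]), 'grip_force': 0.0, 'grip_width': 0.09373920535974932}
```

View pics/top0.png

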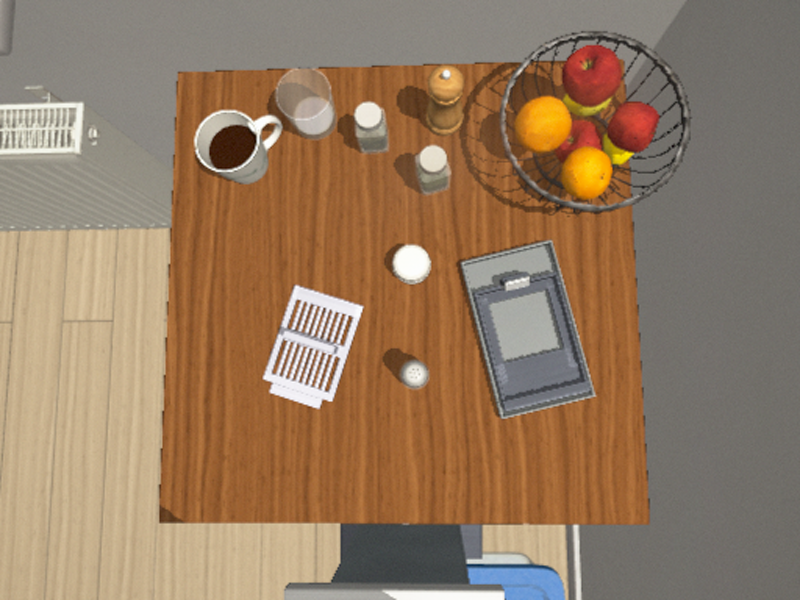

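View pics/scene0.png

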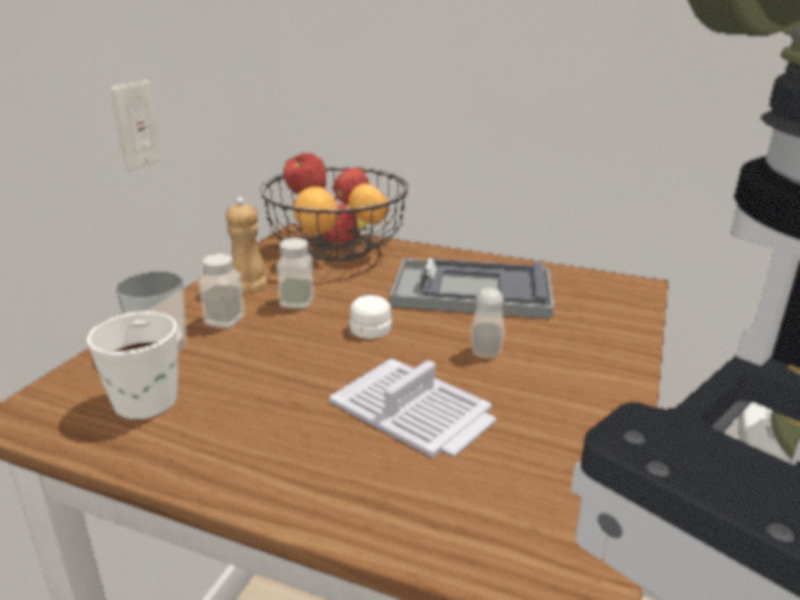

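Top view (800x600 scale): grille centred near (313,345) with its tongue at the bottom. The tray has corners (460,262), (551,241), (595,396), (502,417), with the catch at (517,283), the lip end at the bottom and the frame shifted towards the robot. The timer (412,263) and shaker (414,373) stand between them.

Run:
```python
from h import *
m=ctrl.camera_model('top'); i=np.load('top0.npy')
hsv=cv2.cvtColor(i,cv2.COLOR_BGR2HSV)
s=1/1.5625
def comp(mask,px):
    n,l,st,c=cv2.connectedComponentsWithStats(mask.astype(np.uint8)); k=l[int(px[1]),int(px[0])]
    return l==k, st[k]
low=(hsv[...,1]<75)
for nm,px,box,z in(('tray',(517*s,365*s),(450,232,605,425),.020),('grille',(282*s,362*s),(255,280,370,412),.008)):
    b=np.array(box)*s; mm=np.zeros_like(low); mm[int(b[1]):int(b[3]),int(b[0]):int(b[2])]=1
    k=low&mm
    k=cv2.morphologyEx(k.astype(np.uint8),cv2.MORPH_CLOSE,np.ones((7,7)))
    cs,_=cv2.findContours(k,cv2.RETR_EXTERNAL,cv2.CHAIN_APPROX_NONE); c=max(cs,key=cv2.contourArea)
    P=ray(m,c[:,0],z)[:,:2]
    r=cv2.minAreaRect((P*1000).astype(np.float32)); print(nm,r); print(cv2.boxPoints(r))
    np.save(nm+'c.npy',P)
for nm,box in(('tray',(450,232,605,425)),('grille',(255,280,370,412))):
    b=(np.array(box)*s).astype(int); cv2.imwrite(f'pics/{nm}1.png',cv2.resize(i[b[1]:b[3],b[0]:b[2]],None,fx=4.8,fy=4.8,interpolation=cv2.INTER_CUBIC)); print(b)
```

```text
tray ((522.3486328125, -199.68533325195312), (238.27459716796875, 141.1000213623047), 13.182226181030273)
[[ 390.2618   -158.16347 ]
 [ 422.4395   -295.54547 ]
 [ 654.4354   -241.2072  ]
 [ 622.25775  -103.825195]]
grille ((497.4361267089844, 120.10874938964844), (112.31005859375, 166.29888916015625), 71.79066467285156)
[[400.90283   92.74924 ]
 [558.87366   40.782555]
 [593.9694   147.46826 ]
 [435.9986   199.43494 ]]
[288 148 387 272]
[163 179 236 263]
```

View pics/tray1.png

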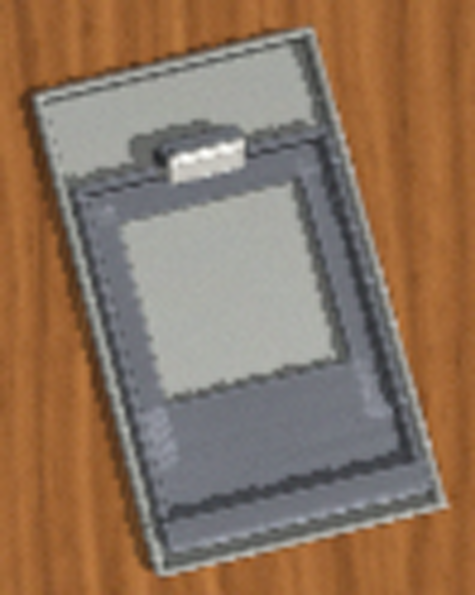

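The crop shows the tray: opening corners at crop pixels (122,225), (300,182), (342,357), (165,398), the lip edge line (170,515)-(410,455), and the light catch front at (207,160).

```bash
cat >> h.py <<'E'
T0=np.array([.5253,-.1990]); TY=np.radians(13.18)
G0=np.array([.5050,.1176]); GY=np.radians(-18.21)
def rot(a): return np.array([[np.cos(a),-np.sin(a)],[np.sin(a),np.cos(a)]])
def loc(P,o,a): return (np.asarray(P)[:,:2]-o)@rot(a)*1000
def need(pos,rpy):
    o=ctrl.get_obs(); A=R.from_euler('xyz',o['eef_rot']); B=R.from_euler('xyz',rpy)
    print('t',o['time_s'],'shift_mm in tool',np.round(A.inv().apply(np.array(pos)-o['ee_pos'])*1000,1),'in goal tool',np.round(B.inv().apply(np.array(pos)-o['ee_pos'])*1000,1),'turn_deg',np.round((A.inv()*B).as_rotvec(degrees=True),2))
E
python3 - <<'E'
from h import *
m=ctrl.camera_model('top')
c=lambda L:np.array(L)/4.8+[288,148]-.4
print('opening -30/60',loc(ray(m,c([(122,225),(300,182),(342,357),(165,398)]),.016),T0,TY))
print('lip edge -82',loc(ray(m,c([(170,515),(410,455)]),.031),T0,TY))
print('catch top front 78 z45 / housing',loc(ray(m,c([(168,158),(243,140)]),.045),T0,TY))
m2=ctrl.camera_model('scene')
# grille handle check: top ends at z=.042
i=np.load('top0.npy');
h=np.array([[0,-.04],[0,.04]])@rot(GY).T+G0
print('handle ends px(800)',proj(m,np.c_[h,[.042]*2])*1.5625, 'scene',proj(m2,np.c_[h,[.042]*2])*1.5625)
need([*G0,.16],[np.pi,0,GY+np.pi/2])
E
```

```text
opening -30/60 [[ 43.22550488  42.73163751]
 [ 42.92638549 -45.47129943]
 [-42.99952092 -42.54925641]
 [-42.01919934  43.8312596 ]]
lip edge -82 [[-94.65637847  57.14868121]
 [-93.89263012 -57.55624855]]
catch top front 78 z45 / housing [[ 66.25534048  17.44004904]
 [ 66.06373574 -18.60411185]]
handle ends px(800) [[333.76331014 348.70070878]
 [281.96163683 331.91120929]] scene [[432.62999877 359.89780799]
 [387.88001785 389.45795344]]
t 0.1 shift_mm in tool [-411.7 -234.4   45.2] in goal tool [-277.1  384.3   44.9] turn_deg [-5.000e-02  4.000e-02  8.387e+01]
```

Emit:
play_rows(
  commands=[
    [0, 0, 0, 0, 0, 6.99, -1],
    [0, 0, 0, 0, 0, 6.99, -1],
    [0, 0, 0, 0, 0, 6.99, -1],
    [0, 0, 0, 0, 0, 6.99, -1],
    [0, 0, 0, 0, 0, 6.99, -1],
    [0, 0, 0, 0, 0, 6.99, -1],
    [0, 0, 0, 0, 0, 6.99, -1],
    [0, 0, 0, 0, 0, 6.99, -1],
    [0, 0, 0, 0, 0, 6.99, -1],
    [0, 0, 0, 0, 0, 6.99, -1],
    [0, 0, 0, 0, 0, 6.99, -1],
    [0, 0, 0, 0, 0, 6.99, -1],
  ],
)

```text
time_s: 1.1
ee_pos: [0.2266, 0.501, 0.2051]
eef_rot: [-3.141, 0.001, 1.247]
force: [-0.4, 0.5, -1.1]
grip_width: 0.0941
grip_force: 0.0
```

Emit:
play_rows(
  commands=[
    [-0.0154, 0.0213, 0.0025, 0, 0, 0, -1],
    [-0.0154, 0.0213, 0.0025, 0, 0, 0, -1],
    [-0.0154, 0.0213, 0.0025, 0, 0, 0, -1],
    [-0.0154, 0.0213, 0.0025, 0, 0, 0, -1],
    [-0.0154, 0.0213, 0.0025, 0, 0, 0, -1],
    [-0.0154, 0.0213, 0.0025, 0, 0, 0, -1],
    [-0.0154, 0.0213, 0.0025, 0, 0, 0, -1],
    [-0.0154, 0.0213, 0.0025, 0, 0, 0, -1],
    [-0.0154, 0.0213, 0.0025, 0, 0, 0, -1],
    [-0.0154, 0.0213, 0.0025, 0, 0, 0, -1],
    [-0.0154, 0.0213, 0.0025, 0, 0, 0, -1],
    [-0.0154, 0.0213, 0.0025, 0, 0, 0, -1],
    [-0.0154, 0.0213, 0.0025, 0, 0, 0, -1],
    [-0.0154, 0.0213, 0.0025, 0, 0, 0, -1],
    [-0.0154, 0.0213, 0.0025, 0, 0, 0, -1],
    [-0.0154, 0.0213, 0.0025, 0, 0, 0, -1],
    [-0.0154, 0.0213, 0.0025, 0, 0, 0, -1],
    [-0.0154, 0.0213, 0.0025, 0, 0, 0, -1],
    [0, 0, 0, 0, 0, 0, -1],
    [0, 0, 0, 0, 0, 0, -1],
  ],
)

```text
time_s: 2.77
ee_pos: [0.5043, 0.1171, 0.1599]
eef_rot: [-3.141, 0.0, 1.251]
force: [-0.6, 0.6, -0.3]
grip_width: 0.0937
grip_force: 0.0
```

Run:
```python
from h import *
need([*G0,.014],[np.pi,0,GY+np.pi/2])
m,i=cam('wrist'); np.save('w0.npy',i); cv2.imwrite('pics/w0.png',i)
h=np.array([[0,-.04],[0,.04]])@rot(GY).T+G0
print(proj(m,np.c_[h,[.042]*2]))
```

```text
t 2.7667 shift_mm in tool [  0.7   0.7 145.9] in goal tool [  0.7   0.6 145.9] turn_deg [-0.06  0.03 -0.12]
[[256.5617225  224.92653521]
 [256.42748286 151.38720127]]
```

View pics/w0.png

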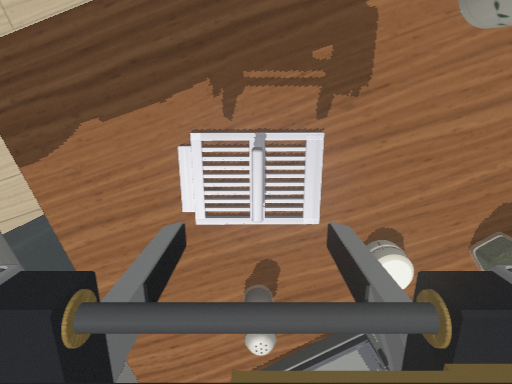

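The wrist view shows the handle at column 258, rows about 148-222, against a predicted column of 256 and rows 151-225. The measured pose is good, so I descend and grip.

Emit:
play_rows(
  commands=[
    [0.0007, 0.0007, 0.017, 0, 0, -0.1, -1],
    [0, 0, 0.017, 0, 0, 0, -1],
    [0, 0, 0.017, 0, 0, 0, -1],
    [0, 0, 0.017, 0, 0, 0, -1],
    [0, 0, 0.017, 0, 0, 0, -1],
    [0, 0, 0.017, 0, 0, 0, -1],
    [0, 0, 0.017, 0, 0, 0, -1],
    [0, 0, 0.017, 0, 0, 0, -1],
    [0, 0, 0.006, 0, 0, 0, -1],
    [0, 0, 0.004, 0, 0, 0, -1],
    [0, 0, 0, 0, 0, 0, -1],
    [0, 0, 0, 0, 0, 0, 1],
    [0, 0, 0, 0, 0, 0, 1],
    [0, 0, 0, 0, 0, 0, 1],
    [0, 0, 0, 0, 0, 0, 1],
    [0, 0, 0, 0, 0, 0, 1],
    [0, 0, 0, 0, 0, 0, 1],
    [0, 0, 0, 0, 0, 0, 1],
    [0, 0, 0, 0, 0, 0, 1],
  ],
  force=45,
)

```text
time_s: 4.4
ee_pos: [0.5051, 0.1184, 0.0145]
eef_rot: [3.142, -0.0, 1.255]
force: [1.3, -0.1, 0.5]
grip_width: 0.0441
grip_force: 0.0
```

Emit:
play_rows(
  commands=[
    [0, 0, 0, 0, 0, 0, 1],
    [0, 0, 0, 0, 0, 0, 1],
    [0, 0, 0, 0, 0, 0, 1],
    [0, 0, 0, 0, 0, 0, 1],
    [0, 0, 0, 0, 0, 0, 1],
    [0, 0, 0, 0, 0, 0, 1],
    [0, 0, 0, 0, 0, 0, 1],
    [0, 0, 0, 0, 0, 0, 1],
  ],
)

```text
time_s: 5.07
ee_pos: [0.5051, 0.1184, 0.0144]
eef_rot: [3.142, -0.0, 1.254]
force: [0.6, 0.3, 0.2]
grip_width: 0.0119
grip_force: 45.0
```

Emit:
play_rows(
  commands=[
    [0, 0, -0.004, 0, 0, 0, 1],
    [0, 0, -0.01, 0, 0, 0, 1],
    [0, 0, -0.0165, 0, 0, 0, 1],
    [0, 0, -0.0165, 0, 0, 0, 1],
    [0, 0, -0.0165, 0, 0, 0, 1],
    [0, 0, -0.0165, 0, 0, 0, 1],
    [0, 0, -0.0165, 0, 0, 0, 1],
    [0, 0, -0.0165, 0, 0, 0, 1],
    [0, 0, -0.0165, 0, 0, 0, 1],
    [0, 0, -0.0165, 0, 0, 0, 1],
    [0, 0, -0.0165, 0, 0, 0, 1],
    [0, 0, 0, 0, 0, -5.2, 1],
    [0, 0, 0, 0, 0, -5.2, 1],
    [0, 0, 0, 0, 0, -5.2, 1],
    [0, 0, 0, 0, 0, -5.2, 1],
    [0, 0, 0, 0, 0, -5.2, 1],
    [0, 0, 0, 0, 0, -5.3, 1],
    [0, 0, 0, 0, 0, 0, 1],
    [0, 0, 0, 0, 0, 0, 1],
  ],
)

```text
time_s: 6.65
ee_pos: [0.5049, 0.1184, 0.1774]
eef_rot: [3.142, 0.0, 1.798]
force: [-0.1, 0.2, -3.2]
grip_width: 0.0119
grip_force: 45.0
```

```bash
cat >> h.py <<'E'
D=-13.
TH=.25
def tcp(tipx,tipz,th,y=0,h=14.4):  # tray-frame mm tip -> world TCP pos, rpy ; h = TCP height in grille
    x=tipx+91*np.cos(th)-h*np.sin(th); z=tipz+91*np.sin(th)+h*np.cos(th)
    p=T0+rot(TY)@np.array([x,y])/1000
    # grille R = Rz(TY) Ry(-th); tool = grille * Rz(90) * Rx(180)
    r=R.from_euler('z',TY)*R.from_euler('y',-th)*R.from_euler('z',np.pi/2)*R.from_euler('x',np.pi)
    return [*p,z/1000], r.as_euler('xyz')
E
python3 - <<'E'
from h import *
o=ctrl.get_obs(); print(o['ee_pos'],o['eef_rot'],o['force'],o['moment'],o['grip_width'])
p,_=tcp(-77+D,150,0); need(p,tcp(0,0,0)[1])
print(tcp(-77+D,19,TH)); need(*tcp(-77+D,19,TH))
E
```

```text
[0.50489039 0.11836382 0.17738121] [3.14150981e+00 6.28690642e-06 1.79801461e+00] [-0.05502415  0.18393614 -3.20649962] [-0.04171764 -0.01240818 -0.03893325] 0.01191977027926268
t 6.65 shift_mm in tool [-313.8  -50.6   13. ] in goal tool [-313.7  -51.5   13. ] turn_deg [ 0.    0.   -0.16]
([np.float64(0.5200504355558028), np.float64(-0.20022934113122817), np.float64(0.05546609916479488)], array([2.89159265, 0.        , 1.80083072]))
t 6.65 shift_mm in tool [-313.8  -57.   121.9] in goal tool [-313.7  -86.2  103.8] turn_deg [-14.32   0.02  -0.16]
```

Emit:
play_rows(
  commands=[
    [-0.0196, -0.0035, 0, 0, 0, -0.16, 1],
    [-0.0196, -0.0035, 0, 0, 0, 0, 1],
    [-0.0196, -0.0035, 0, 0, 0, 0, 1],
    [-0.0196, -0.0035, 0, 0, 0, 0, 1],
    [-0.0196, -0.0035, 0, 0, 0, 0, 1],
    [-0.0196, -0.0035, 0, 0, 0, 0, 1],
    [-0.0196, -0.0035, 0, 0, 0, 0, 1],
    [-0.0196, -0.0035, 0, 0, 0, 0, 1],
    [-0.0196, -0.0035, 0, 0, 0, 0, 1],
    [-0.0196, -0.0035, 0, 0, 0, 0, 1],
    [-0.0196, -0.0035, 0, 0, 0, 0, 1],
    [-0.0196, -0.0035, 0, 0, 0, 0, 1],
    [-0.0196, -0.0035, 0, 0, 0, 0, 1],
    [-0.0196, -0.0035, 0, 0, 0, 0, 1],
    [-0.0196, -0.0035, 0, 0, 0, 0, 1],
    [-0.0196, -0.0035, 0, 0, 0, 0, 1],
    [0, 0, 0, -4.77, 0, 0, 1],
    [0, 0, 0, -4.77, 0, 0, 1],
    [0, 0, 0, -4.78, 0, 0, 1],
    [0, 0, 0, 0, 0, 0, 1],
  ],
)

```text
time_s: 8.32
ee_pos: [0.5215, -0.2, 0.1768]
eef_rot: [2.889, -0.001, 1.799]
force: [-1.8, -0.2, -4.2]
grip_width: 0.0117
grip_force: 45.0
```

Run:
```python
from h import *
o=ctrl.get_obs(); print(o['ee_pos'],o['eef_rot'],o['force'],o['moment'],o['grip_width'])
need(*tcp(-77+D,45,TH))
m,i=cam('wrist'); cv2.imwrite('pics/w1.png',i)
m2,j=cam('top'); b=j[120:290,270:410]; cv2.imwrite('pics/t1.png',cv2.resize(b,None,fx=3.2,fy=3.2,interpolation=cv2.INTER_CUBIC))
m3,k=cam('scene'); b=k[100:240,180:400]
cv2.imwrite('pics/m1.png',np.hstack([cv2.resize(i,(400,300)),cv2.resize(b,(400,255)) if 0 else cv2.copyMakeBorder(cv2.resize(b,(400,255)),0,45,0,0,cv2.BORDER_CONSTANT)]))
```

```text
[ 0.52154585 -0.19997564  0.1768206 ] [ 2.88872185e+00 -1.37035521e-03  1.79911125e+00] [-1.79440746 -0.23579038 -4.19036121] [-0.09366231  0.428205    0.01941852] 0.011687550364427191
t 8.3167 shift_mm in tool [ -0.  -25.3  91.9] in goal tool [  0.1 -25.1  92. ] turn_deg [ 0.16 -0.05 -0.11]
```

View pics/m1.png

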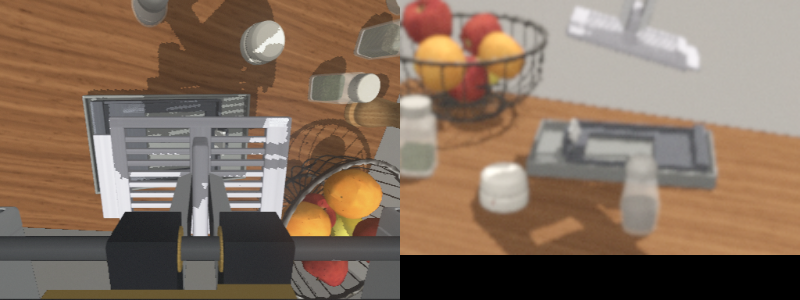

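The wrist view and the scene crop show the grille held above the tray with its tongue end low, towards the robot. The bystanders and the basket are clear of it. Going down next.

Emit:
play_rows(
  commands=[
    [0, -0.0032, 0.0115, 0.16, 0, -0.1, 1],
    [0, -0.0032, 0.0115, 0, 0, 0, 1],
    [0, -0.0032, 0.0115, 0, 0, 0, 1],
    [0, -0.0032, 0.0115, 0, 0, 0, 1],
    [0, -0.0032, 0.0115, 0, 0, 0, 1],
    [0, -0.0032, 0.0115, 0, 0, 0, 1],
    [0, -0.0032, 0.0115, 0, 0, 0, 1],
    [0, -0.0032, 0.0115, 0, 0, 0, 1],
    [0, 0, 0, 0, 0, 0, 1],
    [0, 0, 0, 0, 0, 0, 1],
    [0, 0, 0, 0, 0, 0, 1],
  ],
)

```text
time_s: 9.38
ee_pos: [0.5211, -0.2001, 0.0817]
eef_rot: [2.895, 0.001, 1.806]
force: [0.3, 0.6, -4.1]
grip_width: 0.0119
grip_force: 45.0
```

Run:
```python
from h import *
o=ctrl.get_obs(); print(o['ee_pos'],o['eef_rot'],o['force'],o['moment'],o['grip_width'])
need(*tcp(-77+D,45,TH))
need(*tcp(-77+D,19,TH))
m2,j=cam('top'); b=j[130:280,280:400]
m3,k=cam('scene'); c=k[130:230,250:400]
cv2.imwrite('pics/m2.png',np.hstack([cv2.resize(b,(384,480),interpolation=cv2.INTER_CUBIC),cv2.copyMakeBorder(cv2.resize(c,(410,273),interpolation=cv2.INTER_CUBIC),0,207,0,0,cv2.BORDER_CONSTANT)]))
P=lambda g:T0+rot(TY)@np.array(g)/1000
# expected tongue tip corners
for y in(-40,40): print('tip px in crop',(proj(m2,[*P([-77+D,y]),.045])-[280,130])*3.2)
for y in(-55,55): print('far top px',(proj(m2,[*P([-77+D+166*np.cos(TH)-8*np.sin(TH),y]),.045+.166*np.sin(TH)+.008*np.cos(TH)])-[280,130])*3.2)
```

```text
[ 0.52108634 -0.20013925  0.08171496] [2.89470002e+00 5.37760911e-04 1.80568678e+00] [ 0.27984842  0.63149143 -4.09374053] [-0.14378218  0.26632496 -0.03207091] 0.011859145845929309
t 9.3833 shift_mm in tool [ 0.2 -1.1 -0. ] in goal tool [ 0.1 -1.1 -0. ] turn_deg [-0.18 -0.04  0.28]
t 9.3833 shift_mm in tool [ 0.2 -7.4 25.2] in goal tool [ 0.1 -7.5 25.2] turn_deg [-0.18 -0.04  0.28]
tip px in crop [[276.33197046 360.52147507]]
tip px in crop [[162.72400225 388.11445883]]
far top px [[250.74623244 121.01251801]]
far top px [[ 89.13691942 160.7243025 ]]
```

View pics/m2.png

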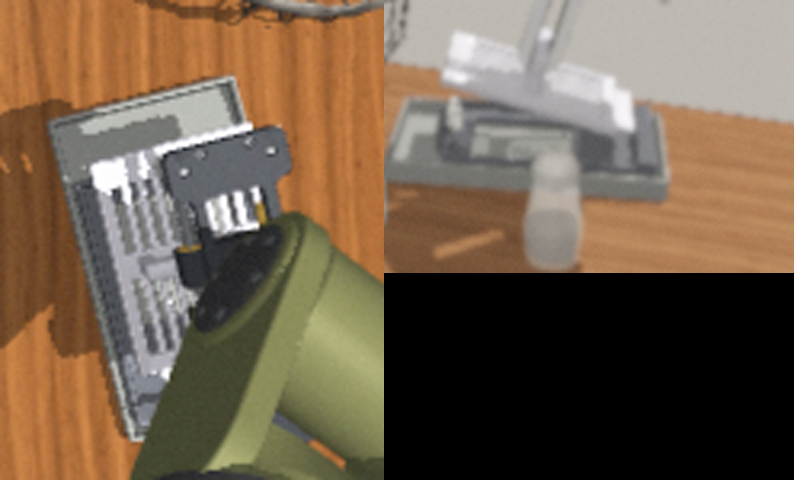

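The top crop puts the far-end corners at about (90,165) and (250,125), as predicted, so the grille is square to the tray.

Emit:
play_rows(
  commands=[
    [0, -0.001, 0.0036, 0, 0, 0.25, 1],
    [0, -0.001, 0.0036, 0, 0, 0, 1],
    [0, -0.001, 0.0036, 0, 0, 0, 1],
    [0, -0.001, 0.0036, 0, 0, 0, 1],
    [0, -0.001, 0.0036, 0, 0, 0, 1],
    [0, -0.001, 0.0036, 0, 0, 0, 1],
    [0, -0.001, 0.0036, 0, 0, 0, 1],
    [0, 0, 0, 0, 0, 0, 1],
    [0, 0, 0, 0, 0, 0, 1],
  ],
)

```text
time_s: 10.23
ee_pos: [0.52, -0.2003, 0.0551]
eef_rot: [2.895, -0.001, 1.801]
force: [0.5, -0.0, -3.7]
grip_width: 0.0119
grip_force: 45.0
```

```bash
cat >> h.py <<'E'
def st():
    o=ctrl.get_obs(); A=R.from_euler('xyz',o['eef_rot'])
    g=R.from_euler('z',TY).inv()*A*R.from_euler('x',-np.pi)*R.from_euler('z',-np.pi/2)
    p=np.r_[rot(TY).T@(o['ee_pos'][:2]-T0),o['ee_pos'][2]]*1000
    f=lambda q:np.round(p+g.apply(np.array(q)-[0,0,14.4]),1)
    F=R.from_euler('z',TY).inv().apply(o['force'])
    print('t',round(o['time_s'],2),'tip',f([-91,0,0]),'far',f([75,0,0]),'rpy_deg',np.round(g.as_euler('xyz',degrees=True),2),'F tray',np.round(F,1),'M',np.round(o['moment'],2),'w',round(o['grip_width'],4))
E
python3 - <<'E'
from h import *
st()
E
```

```text
t 10.23 tip [-90.2  -0.1  18.9] far [70.8 -0.1 59.5] rpy_deg [  0.05 -14.14   0.  ] F tray [ 0.5 -0.1 -3.7] M [-0.07  0.27 -0.01] w 0.0119
```

Emit:
play_rows(
  commands=[
    [0, -0.0001, 0.0005, 0, 0, 0, 1],
    [0, -0.0001, 0.0005, 0, 0, 0, 1],
    [0, -0.0001, 0.0005, 0, 0, 0, 1],
    [0, -0.0001, 0.0003, 0, 0, 0, 1],
    [0, 0, 0, 0, 0, 0, 1],
  ],
)

```text
time_s: 10.65
ee_pos: [0.5201, -0.2004, 0.0535]
eef_rot: [2.894, -0.001, 1.801]
force: [0.5, 0.3, -3.6]
grip_width: 0.0113
grip_force: 45.0
```

```bash
python3 -c "
from h import *
st()"
```

```text
t 10.65 tip [-90.1  -0.1  17.2] far [70.9 -0.1 57.8] rpy_deg [ 4.000e-02 -1.416e+01  1.000e-02] F tray [ 0.5  0.2 -3.6] M [-0.19  0.31 -0.04] w 0.0113
```

Emit:
play_rows(
  commands=[
    [0, -0.00097, -0.00025, 0, 0, 0, 1],
    [0, -0.00097, -0.00025, 0, 0, 0, 1],
    [0, -0.00097, -0.00025, 0, 0, 0, 1],
    [0, -0.00097, -0.00025, 0, 0, 0, 1],
    [0, -0.00097, -0.00025, 0, 0, 0, 1],
    [0, -0.00097, -0.00025, 0, 0, 0, 1],
    [0, -0.00097, -0.00025, 0, 0, 0, 1],
    [0, -0.00097, -0.00025, 0, 0, 0, 1],
    [0, -0.00097, -0.00025, 0, 0, 0, 1],
    [0, -0.00097, -0.00025, 0, 0, 0, 1],
    [0, 0, 0, 0, 0, 0, 1],
  ],
)

```text
time_s: 11.57
ee_pos: [0.5102, -0.2027, 0.0536]
eef_rot: [2.894, -0.001, 1.801]
force: [0.4, 0.2, -3.8]
grip_width: 0.0117
grip_force: 45.0
```

```bash
python3 -c "
from h import *
st()"
```

```text
t 11.57 tip [-100.3   -0.2   17.3] far [60.7 -0.2 57.9] rpy_deg [  0.04 -14.16   0.  ] F tray [ 0.4  0.1 -3.8] M [-0.12  0.3  -0.03] w 0.0117
```

Emit:
play_rows(
  commands=[
    [0, -0.0007, -0.00018, 0, 0, 0, 1],
    [0, -0.0007, -0.00018, 0, 0, 0, 1],
    [0, -0.0007, -0.00018, 0, 0, 0, 1],
    [0, -0.0007, -0.00018, 0, 0, 0, 1],
    [0, -0.0007, -0.00018, 0, 0, 0, 1],
  ],
)

```text
time_s: 11.98
ee_pos: [0.5068, -0.2035, 0.0536]
eef_rot: [2.894, -0.001, 1.801]
force: [-0.3, -0.0, -3.7]
grip_width: 0.0118
grip_force: 45.0
```

Emit:
play_rows(
  commands=[
    [0, -0.0007, -0.00018, 0, 0, 0, 1],
    [0, -0.0007, -0.00018, 0, 0, 0, 1],
  ],
)

```text
time_s: 12.15
ee_pos: [0.5054, -0.2038, 0.0536]
eef_rot: [2.894, -0.001, 1.801]
force: [0.1, 0.4, -4.3]
grip_width: 0.0116
grip_force: 45.0
```

```bash
python3 -c "
from h import *
st()"
```

```text
t 12.15 tip [-105.2   -0.2   17.3] far [55.7 -0.1 57.9] rpy_deg [ 4.000e-02 -1.416e+01  1.000e-02] F tray [ 0.2  0.4 -4.3] M [-0.13  0.31 -0.02] w 0.0116
```

Emit:
play_rows(
  commands=[
    [0, -0.0006, -0.00015, 0, 0, 0, 1],
    [0, -0.0006, -0.00015, 0, 0, 0, 1],
  ],
)

```text
time_s: 12.32
ee_pos: [0.5049, -0.2042, 0.0541]
eef_rot: [2.893, 0.0, 1.801]
force: [6.4, 3.1, -1.7]
grip_width: 0.0112
grip_force: 45.0
```

Emit:
play_rows(
  commands=[
    [0, -0.0006, -0.00015, 0, 0, 0, 1],
    [0, -0.0006, -0.00015, 0, 0, 0, 1],
  ],
)

```text
time_s: 12.48
ee_pos: [0.5045, -0.2044, 0.0546]
eef_rot: [2.891, 0.001, 1.8]
force: [12.0, 5.8, -0.6]
grip_width: 0.0115
grip_force: 45.0
```

Emit:
play_rows(
  commands=[
    [0, 0.0006, 0.00015, 0, 0, 0, 1],
    [0, -0.0002, 0.0006, 0, 0, 0, 1],
    [0, -0.0001, 0.0005, 0, 0, 0, 1],
    [0, 0, 0, 0, 0, 0, 1],
  ],
)

```text
time_s: 12.82
ee_pos: [0.5051, -0.2043, 0.0535]
eef_rot: [2.891, 0.001, 1.801]
force: [8.3, 4.5, 0.8]
grip_width: 0.0115
grip_force: 45.0
```

Run:
```python
from h import *
st()
# per-row shift for pivot about tip, turn +1.0deg about tool x
a=np.radians(1.); 
# tool frame: y=grille x, z=-grille z ; tip rel TCP = (y=-91, z=+14.4)
c=np.array([0,-91,14.4]); print(c-R.from_rotvec([a,0,0]).apply(c))
```

```text
t 12.82 tip [-105.5   -0.6   17. ] far [55.3 -0.6 58.2] rpy_deg [-6.000e-02 -1.434e+01  1.000e-02] F tray [9.1 2.5 0.8] M [ 0.68 -1.32 -0.03] w 0.0115
[0.         0.23745491 1.59036218]
```

Emit:
play_rows(
  commands=[
    [0, 0.0007, 0.00018, 0, 0, 0, 1],
    [0, 0.00024, 0.00159, 1, 0, 0, 1],
    [0, 0.00024, 0.00159, 1, 0, 0, 1],
    [0, 0.00024, 0.00159, 1, 0, 0, 1],
    [0, 0.00024, 0.00159, 1, 0, 0, 1],
    [0, 0, 0, 0, 0, 0, 1],
  ],
)

```text
time_s: 13.32
ee_pos: [0.5072, -0.2035, 0.0465]
eef_rot: [2.965, 0.0, 1.801]
force: [2.4, 0.4, -2.5]
grip_width: 0.0117
grip_force: 45.0
```

```bash
python3 -c "
from h import *
st()"
```

```text
t 13.32 tip [-105.7   -0.3   16.3] far [57.7 -0.2 45.5] rpy_deg [ -0.   -10.12   0.04] F tray [ 2.5 -0.2 -2.5] M [-0.06 -0.32 -0.07] w 0.0117
```

Emit:
play_rows(
  commands=[
    [0, -0.0005, -0.0001, 0, 0, 0, 1],
    [0, -0.0004, -7e-05, 0, 0, 0, 1],
    [0, 0, 0, 0, 0, 0, 1],
  ],
)

```text
time_s: 13.57
ee_pos: [0.5069, -0.2039, 0.0472]
eef_rot: [2.961, 0.001, 1.801]
force: [9.4, 2.7, 0.8]
grip_width: 0.0118
grip_force: 45.0
```

```bash
python3 -c "
from h import *
st()"
```

```text
t 13.57 tip [-106.    -0.5   16.7] far [57.3 -0.5 46.5] rpy_deg [ -0.04 -10.32   0.  ] F tray [9.8 0.5 0.8] M [ 0.57 -1.81 -0.03] w 0.0118
```

Emit:
play_rows(
  commands=[
    [0, 0.0006, 0.0001, 0, 0, 0, 1],
    [0, 0.00024, 0.00159, 1, 0, 0, 1],
    [0, 0.00024, 0.00159, 1, 0, 0, 1],
    [0, 0.00024, 0.00159, 1, 0, 0, 1],
    [0, 0.00024, 0.00159, 1, 0, 0, 1],
    [0, 0, 0, 0, 0, 0, 1],
  ],
)

```text
time_s: 14.07
ee_pos: [0.5087, -0.2032, 0.0403]
eef_rot: [3.034, -0.0, 1.801]
force: [5.4, 1.0, -0.3]
grip_width: 0.0114
grip_force: 45.0
```

```bash
python3 -c "
from h import *
st()"
```

```text
t 14.07 tip [-106.1   -0.3   16.3] far [59.  -0.2 34.1] rpy_deg [ 0.   -6.15  0.03] F tray [ 5.4 -0.2 -0.3] M [ 0.03 -0.78  0.  ] w 0.0114
```

Emit:
play_rows(
  commands=[
    [0, 0.00024, 0.00159, 1, 0, 0, 1],
    [0, 0.00024, 0.00159, 1, 0, 0, 1],
    [0, 0, 0, 0, 0, 0, 1],
  ],
)

```text
time_s: 14.32
ee_pos: [0.5092, -0.2032, 0.0373]
eef_rot: [3.07, -0.0, 1.801]
force: [0.5, -1.1, 3.4]
grip_width: 0.011
grip_force: 45.0
```

```bash
python3 -c "
from h import *
st()"
```

```text
t 14.32 tip [-106.4   -0.4   16.5] far [59.2 -0.4 28.3] rpy_deg [ 0.   -4.09  0.02] F tray [ 0.3 -1.2  3.4] M [-0.24 -0.32 -0.05] w 0.011
```

Emit:
play_rows(
  commands=[
    [0, 0.00024, 0.00159, 1, 0, 0, 1],
    [0, 0.00024, 0.00159, 1, 0, 0, 1],
    [0, 0, 0, 0, 0, 0, 1],
  ],
)

```text
time_s: 14.57
ee_pos: [0.5098, -0.2029, 0.0338]
eef_rot: [3.105, -0.0, 1.801]
force: [3.4, -1.8, 0.3]
grip_width: 0.0114
grip_force: 45.0
```

```bash
python3 -c "
from h import *
st()"
```

```text
t 14.57 tip [-106.4   -0.3   16.1] far [59.5 -0.2 22.1] rpy_deg [ 0.01 -2.08  0.03] F tray [ 2.9 -2.5  0.3] M [-0.4  -0.57 -0.07] w 0.0114
```

Emit:
play_rows(
  commands=[
    [0, 0.00024, 0.00159, 1, 0, 0, 1],
    [0, 0.00024, 0.0017, 1.07, 0, 0, 1],
    [0, 0, 0, 0, 0, 0, 1],
    [0, 0, 0, 0, 0, 0, 1],
  ],
)

```text
time_s: 14.9
ee_pos: [0.5103, -0.2027, 0.0305]
eef_rot: [3.14, -0.001, 1.801]
force: [5.2, -1.1, -2.3]
grip_width: 0.0115
grip_force: 45.0
```

```bash
python3 -c "
from h import *
st()"
```

```text
t 14.9 tip [-106.5   -0.2   16. ] far [59.5 -0.1 16.2] rpy_deg [ 0.04 -0.08  0.03] F tray [ 4.8 -2.2 -2.3] M [-0.3  -0.87 -0.01] w 0.0115
```

Emit:
play_rows(
  commands=[
    [0, 0, 0.0008, 0.5, 0, 0, 1],
    [0, 0, 0.0008, 0.5, 0, 0, 1],
    [0, 0, 0, 0, 0, 0, 1],
  ],
)

```text
time_s: 15.15
ee_pos: [0.51, -0.2028, 0.0303]
eef_rot: [-3.125, -0.0, 1.801]
force: [-7.0, 1.9, 17.0]
grip_width: 0.012
grip_force: 45.0
```

Run:
```python
from h import *
st()
m3,k=cam('scene'); c=k[130:230,250:400]
m2,i=cam('wrist')
cv2.imwrite('pics/m3.png',np.hstack([cv2.resize(c,(450,300),interpolation=cv2.INTER_CUBIC),cv2.resize(i[60:300,60:340],(350,300),interpolation=cv2.INTER_CUBIC)]))
```

```text
t 15.15 tip [-107.    -0.2   17.4] far [59.  -0.2 14.7] rpy_deg [0.03 0.96 0.01] F tray [-6.3  3.4 17. ] M [0.31 0.63 0.02] w 0.012
```

View pics/m3.png

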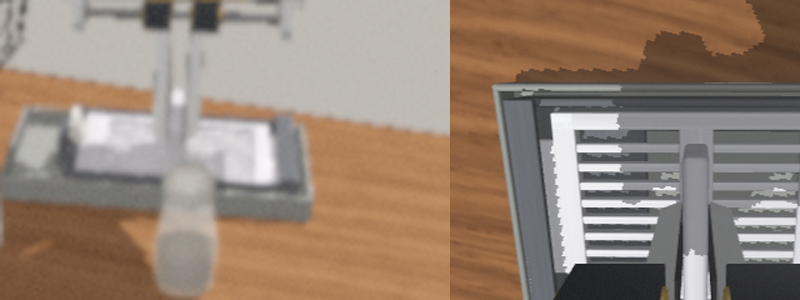

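The scene crop shows the grille level in the tray with the catch standing in front of its far end. About 20 N of press is borne by the ledges. I'll release, lift away and check.

Emit:
play_rows(
  commands=[
    [0, 0, -0.0008, -0.5, 0, 0, 1],
    [0, 0, -0.0008, -0.5, 0, 0, 1],
    [0, 0, 0, 0, 0, 0, 1],
    [0, 0, 0, 0, 0, 0, -0.2],
    [0, 0, 0, 0, 0, 0, -0.2],
    [0, 0, 0, 0, 0, 0, -0.2],
    [0, 0, 0, 0, 0, 0, -0.2],
    [0, 0, 0, 0, 0, 0, -0.2],
    [0, 0, 0, 0, 0, 0, -0.2],
    [0, 0, 0, 0, 0, 0, -0.2],
    [0, 0, 0, 0, 0, 0, -0.2],
  ],
)

```text
time_s: 16.17
ee_pos: [0.5101, -0.2026, 0.0307]
eef_rot: [3.14, -0.001, 1.801]
force: [-0.9, -0.1, -0.5]
grip_width: 0.0563
grip_force: 0.0
```

```bash
python3 -c "
from h import *
st()"
```

```text
t 16.17 tip [-1.066e+02 -1.000e-01  1.620e+01] far [59.4 -0.1 16.4] rpy_deg [ 0.04 -0.08  0.02] F tray [-0.9  0.1 -0.5] M [-0.08  0.09  0.02] w 0.0563
```

Emit:
play_rows(
  commands=[
    [0, 0, -0.008, 0, 0, 0, -0.2],
    [0, 0, -0.016, 0, 0, 0, -0.2],
    [0, 0, -0.016, 0, 0, 0, -0.2],
    [0, 0, -0.016, 0, 0, 0, -0.2],
    [0, 0, -0.016, 0, 0, 0, -0.2],
    [0, 0, -0.016, 0, 0, 0, -0.2],
    [0, 0, -0.016, 0, 0, 0, -0.2],
    [0, 0, -0.016, 0, 0, 0, -0.2],
    [0, 0, -0.016, 0, 0, 0, -0.2],
    [0, 0, -0.01, 0, 0, 0, -0.2],
    [0, 0, 0, 0, 0, 0, -0.2],
  ],
)

```text
time_s: 17.08
ee_pos: [0.5106, -0.2032, 0.1792]
eef_rot: [3.137, 0.002, 1.801]
force: [0.2, -0.8, 0.7]
grip_width: 0.0562
grip_force: 0.0
```

Run:
```python
from h import *
st()
m3,k=cam('scene'); c=k[130:230,250:400]
m2,i=cam('wrist')
cv2.imwrite('pics/m4.png',np.hstack([cv2.resize(c,(375,250),interpolation=cv2.INTER_CUBIC),cv2.resize(i[80:280,90:430],(425,250),interpolation=cv2.INTER_CUBIC)]))
np.save('w4.npy',i)
P=lambda g:T0+rot(TY)@np.array(g)/1000
D=-13.9
for g,z in(((70+D,0),28),((75-15.5,55),24),((75-15.5,-55),24),((-90.5,55),24),((-82+D,0),31),((0-15.5,40),58)):
    print(g,(proj(m2,[*P(g),z/1000])-[90,80])*1.25+[375,0], 'scene',(proj(m3,[*P(g),z/1000])-[250,130])*2.5)
```

```text
t 17.08 tip [-106.2   -0.8  164.4] far [ 59.8  -0.7 165.2] rpy_deg [-0.1  -0.25  0.02] F tray [ 0.  -0.8  0.7] M [-0.06  0.05  0.02] w 0.0562
(56.1, 0) [[658.80306984 128.00120179]] scene [[ 71.23129738 110.92670247]]
(59.5, 55) [[665.16910344  67.25699476]] scene [[ 61.51122355 138.7159765 ]]
(59.5, -55) [[658.24156476 181.75217098]] scene [[73.16787904 92.34850238]]
(-90.5, 55) [[497.71079977  67.25881389]] scene [[226.18154908 150.5405034 ]]
(-95.9, 0) [[493.90007402 128.85660733]] scene [[230.99727779 118.90975332]]
(-15.5, 40) [[581.5308868   89.00712163]] scene [[145.91130418 104.07843972]]
```

View pics/m4.png

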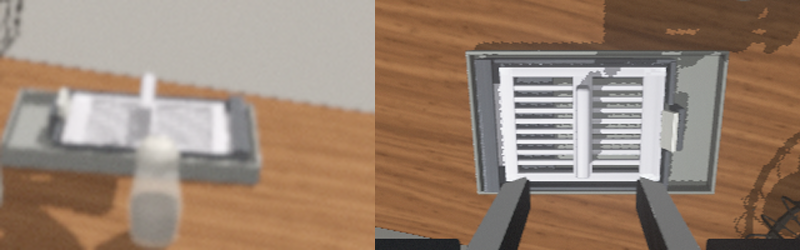

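The grille corners appear at (665,67), (660,180) and (499,67), as predicted for a level seat. I'll zoom in on the catch to confirm that it has snapped over.

Run:
```python
from h import *
i=np.load('w4.npy'); c=i[125:240,270:350]
m3,k=cam('scene'); s=k[150:200,255:320]
cv2.imwrite('pics/m5.png',np.hstack([cv2.resize(c,(400,575),interpolation=cv2.INTER_NEAREST),cv2.copyMakeBorder(cv2.resize(s,(400,308),interpolation=cv2.INTER_CUBIC),0,267,0,0,cv2.BORDER_CONSTANT)]))
m2=ctrl.camera_model('wrist'); P=lambda g:T0+rot(TY)@np.array(g)/1000
for g,z in(((56.1,18),28),((56.1,-18),28),((59.5,18),24),((59.5,-18),24),((64.1,18),45),((64.1,-18),45),((60,18),28),((60,18),32)): print(g,z,(proj(m2,[*P(g),z/1000])-[270,125])*5)
```

```text
(56.1, 18) 28 [[244.78450749 214.55037195]]
(56.1, -18) 28 [[235.81799232 366.40878075]]
(59.5, 18) 24 [[255.93272437 211.34242317]]
(59.5, -18) 24 [[246.75339309 361.59195655]]
(64.1, 18) 45 [[298.24918214 229.06086897]]
(64.1, -18) 45 [[287.23509901 388.14571828]]
(60, 18) 28 [[261.93979729 214.55051758]]
(60, 18) 32 [[265.86302273 217.83411344]]
```

View pics/m5.png

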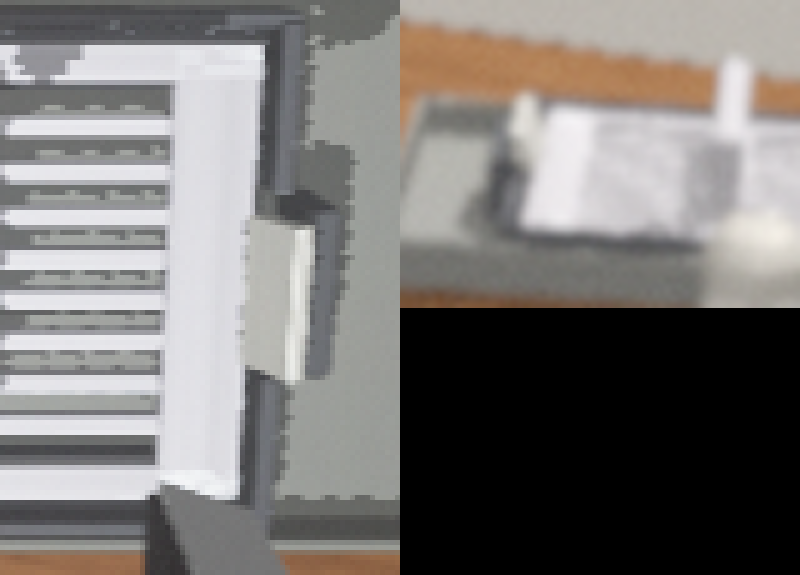

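The zoom shows the catch nose (left edge at x≈244-248) lying over the grille's edge (x≈248-256). The span of the grille's far end matches a top height of z=24, so it is level and latched.

```bash
python3 -c "
from h import *
print(ctrl.hand_in())"
```

```text
the job is handed in; nothing more can be done
None
```

The job is handed in after about 17 s: the grille's tongue is hooked under the lip against the stop, the far end is snapped under the catch with the grille level, and the gripper has let go; the last pictures show this, but `hand_in` gave no verdict.

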